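# Reset the shutter interlock with a two-button chord

### The job

Reset the shutter interlock on the grey control box: press its two green buttons down together, one fingertip on each, keep both fully down for two full seconds, and let both go. Then press the white button behind them fully down with a fingertip and let it go too. Press only with the fingers: pick nothing up, and leave the loose things round the box where they are.

Things in the scene. Friction and masses are not known exactly. Their poses are not given: they have to be found in the camera images.
- reset_box: grey control box with an aluminium face, bolted to the table, lying flat; body 84 (x) x 130 (y) x 32 mm, with a low mounting ear on each y end (160 mm over both). Origin at the centre of its underside, x to its rear, y to its left, z up. On its face stand two green buttons at (-16, +30) and (-16, -30) mm, so 60 mm apart along y, and one white button at (20, 0) mm
- green_left_top (a point): centre of the top of the left green button, cap 26 mm across, standing 56 mm above the table when up and 12 mm above its fixed black collar (42 mm across); it moves down with the button
- green_right_top (a point): centre of the top of the right green button, same size and height
- white_button_top (a point): centre of the top of the white button, cap 20 mm across, standing 56 mm above the table when up and 12 mm above its fixed black collar (36 mm across); it moves down with the button
- green_left (a joint): travel of the left green button in m: 0 up, 0.008 fully down; springs back; 4 N holds it fully down
- green_right (a joint): travel of the right green button in m: 0 up, 0.008 fully down; springs back; 4 N holds it fully down
- white_button (a joint): travel of the white button in m: 0 up, 0.008 fully down; springs back; 4 N holds it fully down
- lens_cap: bystander: round black lens cap, 33 mm across, 13 mm high, loose on the table right of the box; origin under its centre
- kapton_roll: bystander: roll of amber tape lying flat, 60 mm across, 16 mm high, loose on the table; origin under its centre
- cal_box: bystander: flat blue box 50 x 50 x 13 mm, loose on the table; origin under its centre
- swab_jar: bystander: clear jar with blue lid, 54 mm across, 70 mm high, loose on the table; origin under its centre

How it is judged:
On the way, in this order (a step that is already met when the one before it is completed fails the run):
1. both green buttons down together (over 6 of 8 mm) for 1.8 s (value of joint each of green_left, green_right above 0.006 m), for 1.8 s.
2. both green buttons let up (value of joint each of green_left, green_right, white_button below 0.002 m), for 0.05 s.
3. the white button down (over 6 of 8 mm) with the green ones up (value of joint white_button above 0.006 m and value of joint each of green_left, green_right below 0.002 m), for 0.05 s.
At the end, for the whole second after the job is handed in: All three buttons are up again (within 1.5 mm), and lens cap, tape roll, blue box and jar lie within 12 mm of where they were (value of joint each of green_left, green_right, white_button below 0.0015 m and distance of each of lens_cap, kapton_roll, cal_box, swab_jar from where it was at the start of the episode below 0.012 m); the robot touches nothing.
It fails at once if one green button pressed down (over 6 mm) while the other is still up (under 1.5 mm) ((value of joint green_left above 0.006 m and value of joint green_right below 0.0015 m) or (value of joint green_right above 0.006 m and value of joint green_left below 0.0015 m)).
It fails at once if the white button pressed (over 4 mm) together with a green one (over 4 mm) (value of joint white_button above 0.004 m and value of joint any of green_left, green_right above 0.004 m).
It fails at once if a loose thing lifted or shifted by more than 12 mm (distance of any of lens_cap, kapton_roll, cal_box, swab_jar from where it was at the start of the episode above 0.012 m).
It also fails if it takes over 43 s, if anything falls off the work surface, if the arm or the gripper's body presses on something with over 40 N, if the wrist force passes 120 N, or if a joint passes its speed limit or range.

### The arm

A 6-joint arm with a two-finger parallel gripper is mounted at the origin on a cart in front of the work surface, level with it; the furniture and walls round the work are solid. World frame = base frame: x ahead of the robot, y to its left, z up, the work surface at z = 0. Lengths are in m, angles in rad, forces in N, time in s.
With the tool pointing down it reaches from about 0.275 to 1 m from the base axis. Payload 8.4 kg.
Tool frame: the origin (TCP) lies on the centre line of the jaws, within the pads' length; the fingertips stand 17 mm ahead of it and the grasp point (between the pads) lies 2 mm behind it (bot.tcp_to_tips is the y of the fingertips in the tool frame, in m); y points along the fingers, z is the direction in which the jaws open and shut, and the axes are right-handed (so a half turn about y gives the same grasp; the last joint's range is limited). The gripper opens to 85 mm and grips with 20 to 120 N. Pads are 22 mm wide; open, the fingers measure 114 mm over their backs; the gripper's body (76 mm by 85 mm) begins 54 mm behind the grasp point. The pads swing forward as they close: fully open they stand 13 mm farther back than shut.
Start: joints at [-1.274, 0.353, 1.633, -0, 1.155, -0.002], TCP at [0.184, -0.597, 0.248] pointing down, gripper open.
Joint ranges: [-2.63, 2.63], [-0.92, 2.1], [0.06, 2.66], [-1.3, 4.44], [0, 2.69], [-3.02, 3.02]. Speed limits (rad/s): [2.22, 2.22, 2.79, 3.14, 3.14, 3.14].

### API

Orientations are given as a unit quaternion [x, y, z, w].
In Python, from workcell import bot, hand, kinematics, get_obs, vision, hand_in gives the robot as it stands. The module is installed in compiled form; this text tells all that it offers. Calls block until the motion is done:
- bot.reach(position, orientation): joint-space move of the TCP to a pose.
- bot.servo_line(position, ori=None, velocity=0.15): straight line of the TCP; ori=None keeps the orientation; velocity is the mean speed in m/s.
- bot.goto_joints(angles): joint-space move.
- hand.move_gripper(opening, strength=None): finger opening in m; strength is the grip in N (None keeps the last); returns when the fingers have stopped.
- bot.dwell(seconds).
- kinematics.solve_ik(position, orientation): joint angles nearest the present ones, or None.
- get_obs(): the state.
- vision.read_camera(name): name is "side" or "top" or "wrist"; returns a dict with "frame" (420x560x3 uint8, red, green, blue), "intrinsics" (3x3 intrinsics, pixels), "dist" ([k1, k2, p1, p2, k3] as OpenCV has them; the pictures are not rectified), "view" (4x4, takes a point from world to camera coordinates). Camera axes: x right, y down, z forward; pixel columns grow to the right and rows downward; lengths in m; the calibration is good to about 2 mm. A picture is of the moment at which its call begins. There is no depth.
A pose or a line that the arm cannot do raises bot.IKError and nothing moves.
- hand_in(): hands the job in, once; it reports no verdict.
The state is a dict: "time_s": time; "joint_pos": joint angles; "joint_vel": joint speeds; "joint_efforts": joint torques, N m; "position": TCP position; "orientation": TCP orientation; "wrist_force": force on the tool from outside, world axes, zero at the start; "ft_torque": the same for the moment, N m; "gripper_width": finger opening in m.
Only numpy, scipy, OpenCV 4.12 (cv2) and the standard library are available. Lean on these libraries where they do the work, as an engineer would, in place of code of your own. Each camera call takes 0.05 s, during which the arm holds its last target.

## Working session

There is one attempt and no reset: what is moved stays moved. The work goes in short steps, each a Python script; the robot and the scene stay as the last script left them, time stands still between calls to the robot, and variables do not carry over. Pictures are saved under pics/ and viewed, and the job is handed in when it is done.

```bash
mkdir -p pics; python3 - <<'E'
from workcell import bot, hand, kinematics, get_obs, vision
import cv2,numpy as np
for n in ("side","top","wrist"):
    c=vision.read_camera(n); cv2.imwrite(f"pics/{n}0.png",c["frame"][...,::-1])
    np.savez(f"{n}0.npz",**c); print(n,np.round(c["intrinsics"],1).tolist(),c["dist"],np.round(c["view"],3).tolist())
o=get_obs();print(o, bot.tcp_to_tips)
E
```

```text
side [[540.6, 0.0, 287.1], [0.0, 540.6, 203.3], [0.0, 0.0, 1.0]] [-0.17765765  0.          0.          0.          0.        ] [[-0.998, 0.068, -0.007, 0.444], [0.033, 0.397, -0.917, 0.067], [-0.06, -0.915, -0.399, 1.471], [0.0, 0.0, 0.0, 1.0]]
top [[394.5, 0.0, 286.8], [0.0, 394.5, 208.8], [0.0, 0.0, 1.0]] [-0.00331646  0.          0.          0.          0.        ] [[0.02, -1.0, 0.009, -0.091], [-0.987, -0.021, -0.156, 0.452], [0.157, -0.006, -0.988, 0.973], [0.0, 0.0, 0.0, 1.0]]
wrist [[358.3, 0.0, 271.6], [0.0, 358.3, 201.7], [0.0, 0.0, 1.0]] [-0.05186671  0.          0.          0.          0.        ] [[0.295, -0.956, -0.001, -0.625], [-0.907, -0.28, 0.313, -0.04], [-0.299, -0.091, -0.95, 0.38], [0.0, 0.0, 0.0, 1.0]]
{'time_s': 0.15, 'joint_pos': array([-1.27437419e+00,  3.53525312e-01,  1.63395919e+00, -1.68556378e-05,
        1.15520935e+00, -2.42203627e-03]), 'joint_vel': array([ 0.00151814, -0.00298308, -0.00230367,  0.00133558, -0.00066668,
       -0.00117201]), 'joint_efforts': array([ 1.47685008e-03, -6.05636072e+01, -3.42337775e+01,  4.39809810e-05,
        6.15819343e-03,  2.34847158e-05]), 'position': array([ 0.1838901 , -0.59697054,  0.24771325]), 'orientation': array([-0.10532943,  0.69961156, -0.69884288,  0.10520459]), 'wrist_force': array([-0.46243333,  0.05852474,  1.38001196]), 'ft_torque': array([-0.00815039,  0.04359528,  0.01463118]), 'gripper_width': 0.08546054286362346} 0.017
```

View pics/side0.png

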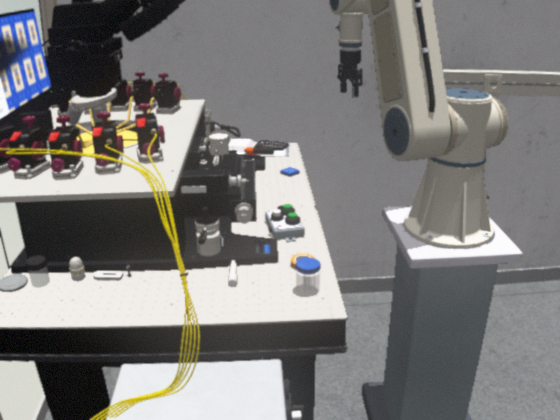

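View pics/top0.png

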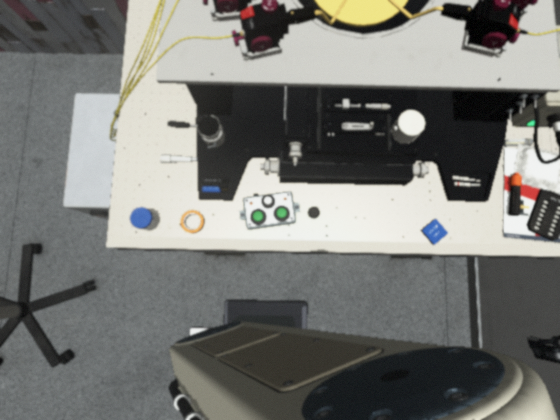

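The top view shows the box near pixel (269,211), with greens at about (258,216) and (282,212) and white at about (268,200). The lens cap is at (314,212), the tape roll at (192,221), the jar at (142,218) and the blue box at (434,231). A raised shelf stands behind the box. Next I'll measure these.

```bash
cat > h.py <<'E'
import numpy as np,cv2
def ray(c,px):
    n=cv2.undistortPoints(np.array([[px]],float),c["intrinsics"],c["dist"])[0,0]
    V=c["view"];R=V[:3,:3];t=V[:3,3]
    return -R.T@t, R.T@np.array([n[0],n[1],1.])
def plane(c,px,z):
    o,d=ray(c,px); return o+d*(z-o[2])/d[2]
def proj(c,P):
    V=c["view"]; r,_=cv2.Rodrigues(V[:3,:3])
    return cv2.projectPoints(np.array(P,float).reshape(-1,1,3),r,V[:3,3],c["intrinsics"],c["dist"])[0][:,0]
def tri(a,pa,b,pb):
    o1,d1=ray(a,pa);o2,d2=ray(b,pb);d1/=np.linalg.norm(d1);d2/=np.linalg.norm(d2)
    s=np.linalg.lstsq(np.c_[d1,-d2],o2-o1,rcond=None)[0]
    p,q=o1+s[0]*d1,o2+s[1]*d2
    return (p+q)/2,np.linalg.norm(p-q)
def greens(c,amin=10):
    hsv=cv2.cvtColor(c["frame"],cv2.COLOR_RGB2HSV)
    m=cv2.inRange(hsv,(45,90,40),(85,255,255))
    n,l,s,ce=cv2.connectedComponentsWithStats(m)
    return [(s[i][4],ce[i]) for i in range(1,n) if s[i][4]>amin],m
E
python3 - <<'E'
from h import *
T=dict(np.load("top0.npz"));S=dict(np.load("side0.npz"))
for n,c in(("top",T),("side",S)):
    for a,ce in greens(c)[0]: print(n,a,ce.round(1),plane(c,ce,.056).round(4))
cv2.imwrite("pics/topz.png",cv2.resize(T["frame"][170:260,120:320,::-1],None,fx=4,fy=4,interpolation=cv2.INTER_CUBIC))
cv2.imwrite("pics/sidez.png",cv2.resize(S["frame"][130:300,180:330,::-1],None,fx=3.5,fy=3.5,interpolation=cv2.INTER_CUBIC))
for n,p in (("lens",(314,212)),("roll",(192,221)),("cal",(434,231))): print(n,plane(T,p,.013))
print("jar",plane(T,(142,218),.07))
print("shelf edge z.3",plane(T,(330,85),.3),plane(T,(340,180),.06))
E
```

```text
top 53 [531.2 122.6] [ 0.6927 -0.7161  0.056 ]
top 84 [281.3 212.4] [ 0.4417 -0.068   0.056 ]
top 83 [257.5 215.7] [ 0.4321 -0.0088  0.056 ]
side 24 [286.9 205.8] [ 0.4411 -0.0585  0.056 ]
side 34 [291.5 214.2] [ 0.4326 -0.0028  0.056 ]
lens [ 0.45092687 -0.15307873  0.013     ]
roll [0.42063293 0.16390678 0.013     ]
cal [ 0.40744821 -0.46609192  0.013     ]
jar [0.41854404 0.27342131 0.07      ]
shelf edge z.3 [ 0.66248375 -0.16084477  0.3       ] [ 0.52699296 -0.21457539  0.06      ]
```

View pics/topz.png

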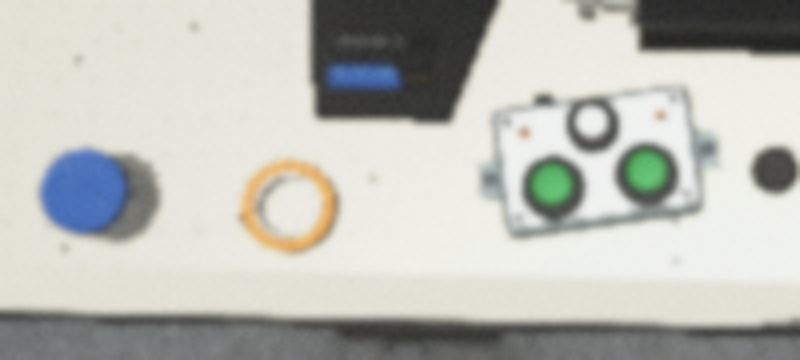

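View pics/sidez.png

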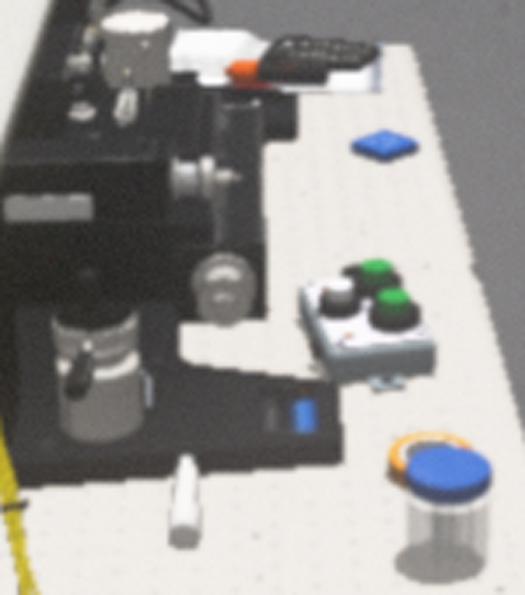

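```bash
cat >> h.py <<'E'
from scipy.spatial.transform import Rotation as Ro
def quat(by,sgn):
    z=np.array([by[0],by[1],0.])*sgn; z/=np.linalg.norm(z); y=np.array([0,0,-1.]); x=np.cross(y,z)
    return Ro.from_matrix(np.c_[x,y,z]).as_quat()
E
python3 - <<'E'
from h import *
from workcell import bot,hand,kinematics,get_obs,vision
W=dict(np.load("wrist0.npz")); o=get_obs(); R=Ro.from_quat(o["orientation"]).as_matrix()
print("R",R.round(2).tolist()); V=W["view"]; cam=-V[:3,:3].T@V[:3,3]; print("cam in tool",R.T@(cam-o["position"]), "fwd", R.T@V[2,:3])
L=np.array([.4321,-.0088]);G=np.array([.4417,-.068]);m=(L+G)/2
for s in(1,-1):
    q=quat(L-G,s); print(s,kinematics.solve_ik([*m,.22],q),kinematics.solve_ik([*m,.065],q))
E
```

```text
R [[-0.96, -0.0, 0.29], [-0.29, 0.0, -0.96], [0.0, -1.0, -0.0]]
cam in tool [-0.08117761 -0.12546381  0.00032501] fwd [ 3.12853098e-01  9.49801526e-01 -4.15197145e-06]
1 [-9.10867895e-02  9.22917362e-02  2.04329168e+00 -4.44089210e-16
  1.00600924e+00 -1.82264586e+00] [-9.10867895e-02  3.56067654e-01  2.16333882e+00 -4.44089210e-16
  6.22186177e-01 -1.82264586e+00]
-1 [-9.10867895e-02  9.22917362e-02  2.04329168e+00 -4.44089210e-16
  1.00600924e+00  1.31894680e+00] [-9.10867895e-02  3.56067654e-01  2.16333882e+00 -4.44089210e-16
  6.22186177e-01  1.31894680e+00]
```

```bash
python3 - <<'E'
from h import *
from workcell import bot,hand,kinematics,get_obs,vision
L=np.array([.4321,-.0088]);G=np.array([.4417,-.068]);m=(L+G)/2
q=quat(L-G,1)
bot.reach([*m,.20],q); print(get_obs()["time_s"])
hand.move_gripper(.046)
o=get_obs(); print(o["time_s"],o["position"],o["gripper_width"],o["wrist_force"])
for n in("wrist","side","top"):
    c=vision.read_camera(n); np.savez(n+"1.npz",**c); cv2.imwrite(f"pics/{n}1.png",c["frame"][...,::-1])
    for a,ce in greens(c)[0]: print(n,a,ce.round(1),plane(c,ce,.056).round(4))
E
```

```text
2.35
2.825 [ 0.43689983 -0.03849288  0.19998753] 0.04631202107160821 [ 0.73871564 -0.15960427  0.42865889]
wrist 878 [237.  188.3] [ 0.4397 -0.0657  0.056 ]
wrist 876 [311.9 188.3] [ 0.4303 -0.0078  0.056 ]
side 17 [287.6 205.6] [ 0.4389 -0.06    0.056 ]
side 34 [291.6 214.3] [ 0.4324 -0.002   0.056 ]
top 50 [531.  122.7] [ 0.6924 -0.7156  0.056 ]
top 59 [280.4 212.9] [ 0.4404 -0.0658  0.056 ]
top 80 [257.4 215.9] [ 0.4316 -0.0085  0.056 ]
```

View pics/wrist1.png

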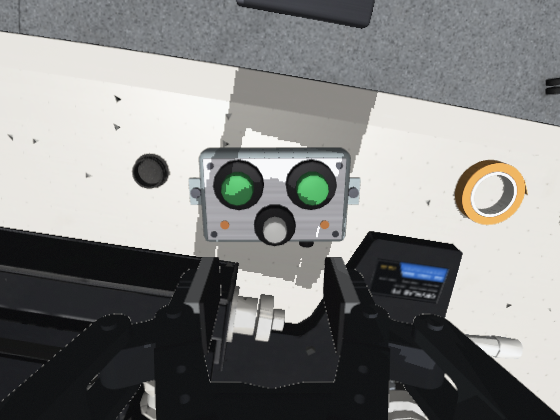

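View pics/side1.png

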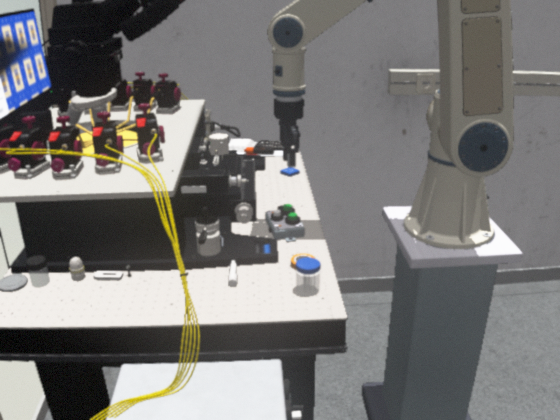

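The wrist view shows the greens at (237,188) and (312,188), level and symmetric about the jaws, and white at about (275,230). The path is clear, so I'll descend under force watch.

```bash
python3 - <<'E'
from h import *
from workcell import bot,hand,kinematics,get_obs,vision
W=dict(np.load("wrist1.npz")); print("white est",plane(W,(274.5,229),.056))
m=np.array([.436,-.0376])
bot.servo_line([*m,.086],velocity=.08)
c=vision.read_camera("wrist"); cv2.imwrite("pics/wrist2.png",c["frame"][...,::-1])
c=vision.read_camera("side"); cv2.imwrite("pics/side2.png",cv2.resize(c["frame"][130:300,180:330,::-1],None,fx=3.5,fy=3.5,interpolation=cv2.INTER_CUBIC))
o=get_obs(); print(o["time_s"],o["position"],o["wrist_force"],o["ft_torque"])
E
```

```text
white est [ 0.46893898 -0.03110111  0.056     ]
4.65 [ 0.43630404 -0.03763944  0.08637886] [ 0.25400586 -0.34407567  1.01959172] [ 0.03395531  0.04134429 -0.05644718]
```

View pics/wrist2.png

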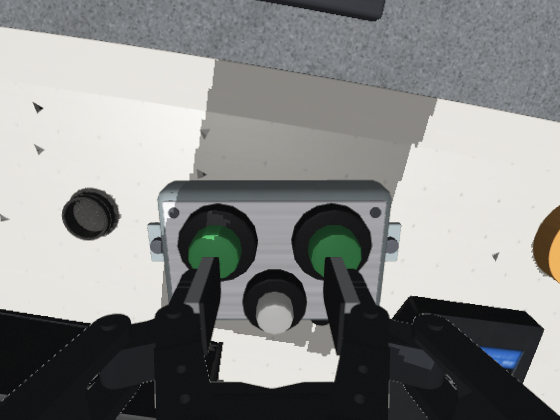

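View pics/side2.png

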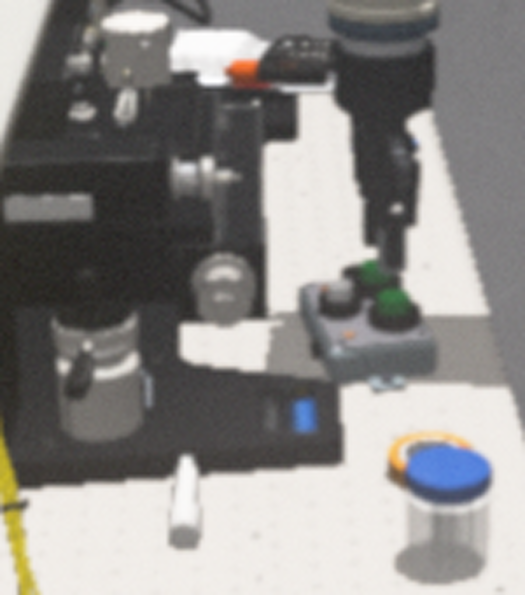

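```bash
python3 - <<'E'
from h import *
from workcell import bot,hand,kinematics,get_obs,vision
c=vision.read_camera("wrist"); np.savez("wrist2.npz",**c); p=get_obs()["position"]
bx=np.array([.987,.16]);by=np.array([-.16,.987])
for px,z in(((207,260),.069),((338,260),.069),((214,240),.056),((335,240),.056),((275,310),.056)):
    d=plane(c,px,z)[:2]-p[:2]; print(px,(d@bx*1e3).round(1),(d@by*1e3).round(1))
im=cv2.resize(c["frame"][180:340,150:400,::-1],None,fx=3,fy=3); cv2.imwrite("pics/w2z.png",im)
E
```

```text
(207, 260) -5.1 -29.1
(338, 260) -5.1 29.3
(214, 240) -9.0 -27.7
(335, 240) -9.0 29.9
(275, 310) 30.3 1.5
```

View pics/w2z.png

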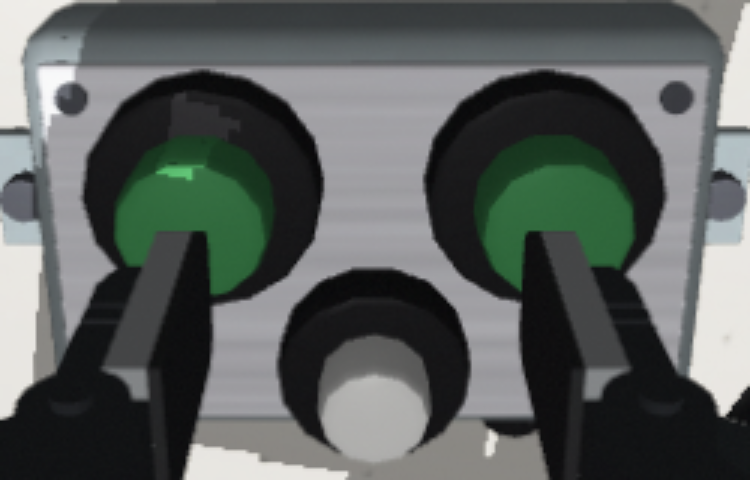

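```bash
python3 - <<'E'
from h import *
c=dict(np.load("wrist2.npz")); p=np.array([.4363,-.03764])
bx=np.array([.987,.16]);by=np.array([-.16,.987])
for px,z in(((202,257),.069),((220,257),.069),((324.5,257),.069),((343,257),.069),((214,257),.056),((336,257),.056),((274.7,319),.056)):
    P=plane(c,px,z)[:2];d=P-p; print(px,P.round(4),(d@bx*1e3).round(1),(d@by*1e3).round(1))
E
```

```text
(202, 257) [ 0.4347 -0.0695] -6.7 -31.1
(220, 257) [ 0.4334 -0.0615] -6.7 -23.1
(324.5, 257) [ 0.426  -0.0157] -6.7 23.3
(343, 257) [ 0.4247 -0.0076] -6.7 31.5
(214, 257) [ 0.4408 -0.0654] 0.0 -28.1
(336, 257) [ 0.4313 -0.007 ] -0.0 31.0
(274.7, 319) [ 0.4714 -0.0305] 35.7 1.4
```

The caps are centred to within about 1.4 mm. I'll shift by that, widen the jaws slightly, then press.

```bash
python3 - <<'E'
from h import *
from workcell import bot,hand,kinematics,get_obs,vision
m=np.array([.4361,-.0363])
hand.move_gripper(.050)
bot.servo_line([*m,.084],velocity=.05)
f0=get_obs()["wrist_force"][2]; z=.084
while z>.052:
    z-=.0015; bot.servo_line([*m,z],velocity=.02)
    o=get_obs(); f=o["wrist_force"][2]-f0
    print(round(o["time_s"],2),round(z,4),o["position"][2].round(4),f.round(1),o["ft_torque"].round(2))
    if f>16 or o["time_s"]>18: break
c=vision.read_camera("wrist"); cv2.imwrite("pics/wrist3.png",c["frame"][...,::-1])
E
```

```text
5.42 0.0825 0.0824 0.1 [-0.03  0.02  0.  ]
5.67 0.081 0.0809 -1.5 [-0.02  0.02 -0.03]
5.92 0.0795 0.0794 -1.0 [ 0.03 -0.    0.04]
6.17 0.078 0.0779 -0.8 [ 0.   -0.02  0.02]
6.42 0.0765 0.0764 -0.6 [ 0.06  0.01 -0.06]
6.67 0.075 0.0749 -0.8 [-0.01  0.03 -0.04]
6.92 0.0735 0.0734 -1.0 [-0.    0.02 -0.03]
7.17 0.072 0.0719 -0.4 [-0.03 -0.05  0.02]
7.42 0.0705 0.0704 -0.0 [-0.02  0.04  0.06]
7.67 0.069 0.0691 1.8 [0.06 0.04 0.  ]
7.92 0.0675 0.0675 3.6 [-0.02  0.01  0.05]
8.17 0.066 0.066 3.7 [-0.03  0.06 -0.02]
8.42 0.0645 0.0646 5.4 [ 0.02  0.08 -0.03]
8.67 0.063 0.0631 7.1 [0.01 0.09 0.04]
8.92 0.0615 0.0619 11.2 [-0.02  0.39  0.  ]
9.17 0.06 0.0616 36.3 [0.11 1.44 0.02]
```

View pics/wrist3.png

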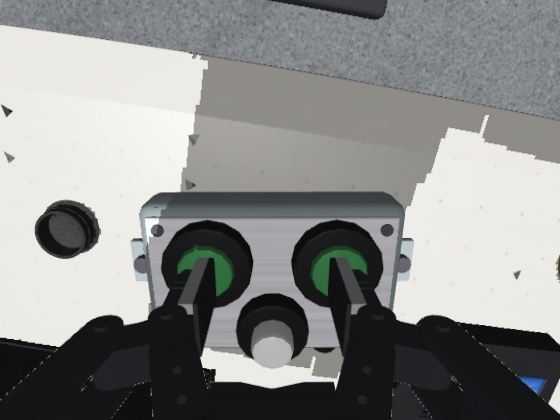

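Contact came at z≈0.070 and the hard stop at about 0.0618, so 8 mm of travel. The moment across the fingers is near zero, so both are loaded evenly. I'll hold, release, then check where white is.

```bash
python3 - <<'E'
from h import *
from workcell import bot,hand,kinematics,get_obs,vision
m=np.array([.4361,-.0363])
bot.servo_line([*m,.0608],velocity=.02)
o=get_obs(); print(o["time_s"],o["position"],o["wrist_force"],o["ft_torque"])
bot.dwell(2.4)
o=get_obs(); print(o["time_s"],o["position"],o["wrist_force"],o["ft_torque"])
bot.servo_line([*m,.105],velocity=.06)
hand.move_gripper(0.0)
w=np.array([.4714,-.0305])
bot.servo_line([*w,.105],velocity=.1)
o=get_obs(); print(o["time_s"],o["position"],o["gripper_width"],o["wrist_force"])
c=vision.read_camera("wrist"); np.savez("wrist4.npz",**c); cv2.imwrite("pics/wrist4.png",c["frame"][...,::-1])
for a,ce in greens(c)[0]: print(a,ce.round(1),plane(c,ce,.056).round(4))
E
```

```text
9.4667 [ 0.43629469 -0.03632222  0.06179199] [-5.3074138   0.21032092 23.14117371] [ 0.05542013  0.81875607 -0.0144474 ]
11.8667 [ 0.43624043 -0.03631108  0.06175418] [-5.49156539  0.514401   23.8807652 ] [ 0.09590059  0.89897192 -0.01779902]
13.7917 [ 0.47104696 -0.03040784  0.10475549] -7.597497289963308e-05 [-0.75215426  0.08636887  0.45833731]
2098 [213.2 174.6] [ 0.4397 -0.0654  0.056 ]
2096 [329.1 174.4] [ 0.4303 -0.0081  0.056 ]
```

View pics/wrist4.png

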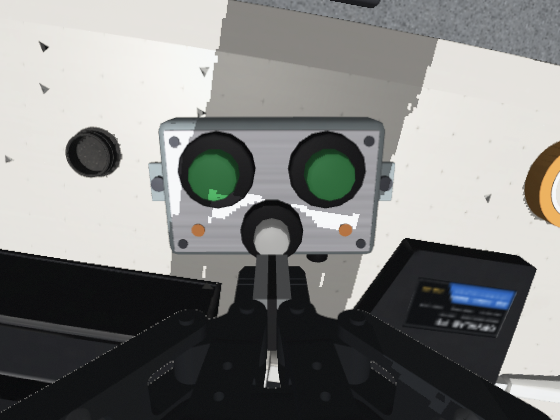

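The view shows both greens up, at (213,175) and (329,174). The closed fingertips line up with white at about (271,240).

```bash
python3 - <<'E'
from h import *
from workcell import bot,hand,kinematics,get_obs,vision
w=np.array([.4714,-.0305])
bot.servo_line([*w,.085],velocity=.06)
f0=get_obs()["wrist_force"][2]; z=.085
while z>.054:
    z-=.0015; bot.servo_line([*w,z],velocity=.02)
    o=get_obs(); f=o["wrist_force"][2]-f0
    print(round(o["time_s"],2),round(z,4),o["position"][2].round(4),f.round(1),o["ft_torque"].round(2))
    if f>14 or o["time_s"]>30: break
c=vision.read_camera("wrist"); cv2.imwrite("pics/wrist5.png",c["frame"][...,::-1])
bot.dwell(.3)
bot.servo_line([*w,.15],velocity=.08)
c=vision.read_camera("wrist"); cv2.imwrite("pics/wrist6.png",c["frame"][...,::-1])
for n in("top",):
    c=vision.read_camera(n); cv2.imwrite("pics/top6.png",cv2.resize(c["frame"][150:290,110:460,::-1],None,fx=2.2,fy=2.2))
print(get_obs()["time_s"],get_obs()["wrist_force"])
E
```

```text
14.57 0.0835 0.0836 1.1 [-0.02 -0.05  0.04]
14.82 0.082 0.082 1.0 [-0.   -0.01 -0.05]
15.07 0.0805 0.0804 0.3 [-0.03  0.06 -0.  ]
15.32 0.079 0.0789 0.4 [ 0.05  0.03 -0.  ]
15.57 0.0775 0.0774 1.1 [-0.02 -0.03 -0.03]
15.82 0.076 0.0759 -0.0 [-0.04 -0.01  0.02]
16.07 0.0745 0.0744 0.6 [-0.01  0.03  0.01]
16.32 0.073 0.073 1.7 [-0.01 -0.06 -0.04]
16.57 0.0715 0.0715 2.3 [ 0.01 -0.11 -0.02]
16.82 0.07 0.07 2.6 [-0.02 -0.13 -0.02]
17.07 0.0685 0.0685 2.5 [ 0.03 -0.09 -0.02]
17.32 0.067 0.067 2.6 [ 0.01 -0.19 -0.01]
17.57 0.0655 0.0655 4.5 [-0.07 -0.18 -0.04]
17.82 0.064 0.0648 17.8 [0.02 0.47 0.01]
19.5 [ 0.54773307  0.00141893 -0.27538411]
```

View pics/wrist5.png

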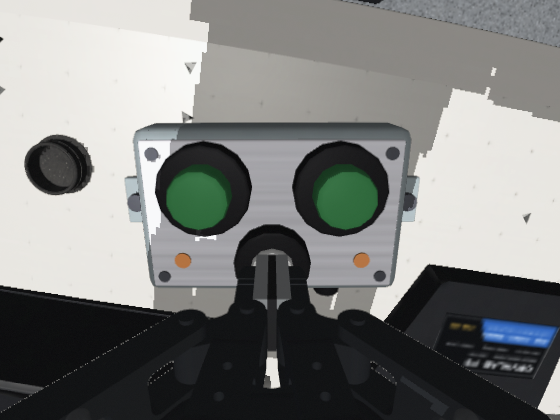

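View pics/wrist6.png

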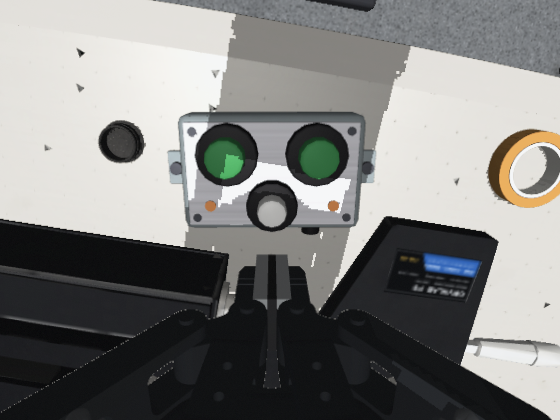

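View pics/top6.png

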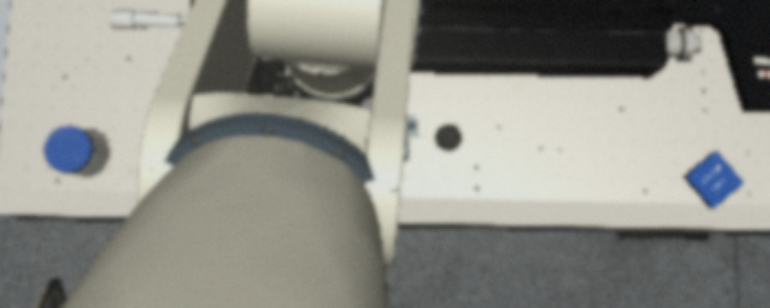

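The white button travelled about 8 mm to its hard stop, and all three caps now stand up at (225,158), (320,157) and (272,212). The lens cap, jar and blue box are undisturbed, and the fingers are clear.

```bash
python3 - <<'E'
from workcell import hand_in
print(hand_in())
E
```

```text
the job is handed in; nothing more can be done
None
```

I pressed both green buttons down together with one fingertip each, let them up, then pressed and released the white button with the closed fingertips. The job was handed in at about 19.5 s of the 43 s allowed; `hand_in()` gives no verdict.

- **Green buttons:** Contact came at TCP z ≈ 0.070 m and the hard stop at about 0.062 m, so 8 mm of travel. They stayed on the stop from about 9.2 s to 11.9 s, roughly 2.7 s, under 23–36 N in all. The moment across the fingers was near zero, so both were loaded evenly.
- **White button:** It travelled about 8 mm to its stop, with the green ones up in the picture taken at that moment.
- **Last checks:** The last wrist picture shows all three buttons up and the fingers clear of everything, and the wrist force is about zero. By eye, the lens cap, jar, blue box and tape roll had not moved, though I did not measure their final positions. The arm hid the tape roll in the last top view, so I checked it only in the wrist picture.
- **What disagreed:** The first top-camera estimate of the box was about 1.5–2 mm off the close wrist view. I used the wrist view. There was also a moment of up to 1.4 N m about world y at the hard stop. I took it to be sideways friction at the fingertips, but did not confirm that.

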